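# Pop the cash drawer and catch it with the other finger

## Task

Pop the shop's cash drawer and catch it before it runs out into the scanner and the tea jar that stand in its way: press the green release key on its top with one fingertip while the other finger waits in front of the drawer, so that the drawer springs out against that finger and is stopped about two or three fingers' breadth open (roughly 3 to 8 cm). Finish while holding it like this, still: one fingertip keeps the key down and the other finger keeps the sprung drawer in place. Grasp and lift nothing, and leave everything else on the counter where it stands.

Things in the scene. Friction and masses are not known exactly. Their poses are not given: they have to be found in the camera images.
- till: Cash drawer's fixed black housing, 350 mm deep, 330 wide, cover top at z = 88 mm (counter z = 0). Origin: on the counter under the middle of the closed drawer's front face. x points level into the housing (away from the robot, within 0.3 rad), y left, z up; the drawer springs out along -x. A receipt printer 100 mm tall stands on the cover: x 142 to 328, y 15 to 145 mm from this origin.
- key_top (a point): Centre of the top of the green release key, 28 mm (till's x) by 40 mm (till's y). It lies at x 32, y -70 mm in the till's frame and stands 8 mm proud of the cover, at z = 96 mm. It is pressed straight down and the point moves with it; fully pressed it is flush with the cover, z = 88 mm.
- release_key (a joint): How far the release key is pressed, m: 0 up, 0.008 fully down. Spring return: about 1 N starts it, 3.5 N holds it fully down (a 6 N push presses it home). The drawer is let go when the key is about 0.004 down; with the drawer latched it does not open.
- till_drawer (a joint): How far the drawer has come out along the till's -x, m: 0 shut and latched, 0.20 end stop. Once let go, a spring drives it out with about 5.5 N (4 N at 60 mm); it covers the first 60 mm in about a quarter of a second and keeps pushing on whatever stops it. Drawer mass about 1 kg.
- drawer_front (a point): Point on the upper edge of the drawer's robot-side front face, straight in front of the key; travels with the drawer. Shut: x 0, y -70, z 100 mm in the till's frame. The grey front is an upright panel 330 mm wide, 14 thick, z 4 to 100 mm: 12 mm higher than the fully pressed key, so a second fingertip level with the pressed key, or lower, standing in front of the panel catches it.
- scanner: Black barcode scanner lying on the counter in front of the drawer, about 75 x 190 mm, 51 mm tall, lying across. Origin at the middle of its underside. Its nearest edge is 105 mm or more from the closed drawer's front. Must not be disturbed.
- tea_jar: Tea jar with red lid, 68 mm diameter, 115 mm tall, standing on the counter in front of the drawer's left part, at least 110 mm from the closed front. Origin at the centre of its underside. Must not be disturbed.
- mint_tin: Flat tin with blue lid, 62 x 97 mm, 22 mm tall, lying on the till's cover behind the key, its nearest edge at least 50 mm behind the key's centre. Origin at the centre of its underside.
- pen_cup: Orange pen cup, 80 mm diameter, with pens 160 mm tall in all, on the counter left of the till. Origin at the centre of its underside.
- calculator: White desk calculator, 150 x 105 mm, 22 mm tall, on the counter right of the till. Origin at the centre of its underside.
- coin_dish: Blue change dish, 110 mm diameter, 22 mm tall, on the counter left of the tea jar. Origin at the centre of its underside.
- gum_carton: Cardboard carton of chewing-gum packs, 100 x 140 mm, 53 mm tall, on the counter right of the scanner. Origin at the centre of its underside.

How it is judged:
By the outcome, as a careful person would: the job done as asked, in the order asked, and still so for the second after the job is handed in, while the arm keeps its last pose, push and grip.
It also fails if it takes over 35 s, if anything falls off the work surface, if the arm or the gripper's body presses on something with over 40 N, if the wrist force passes 120 N, or if a joint passes its speed limit or range.

## Robot

A 6-joint arm with a two-finger parallel gripper is mounted at the origin on the work surface. World frame = base frame: x ahead of the robot, y to its left, z up, the work surface at z = 0. Lengths are in m, angles in rad, forces in N, time in s.
With the tool pointing down it reaches from about 0.25 to 0.85 m from the base axis. Payload 12.5 kg.
Tool frame: the origin (TCP) lies on the mounting face of the last link; the fingertips stand 186 mm ahead of it and the grasp point (between the pads) lies 167 mm ahead of it (arm.tip_reach is the distance from the TCP to the fingertips, in m); z points along the fingers, y is the line along which they close (so a half turn about z gives the same grasp; the last joint's range is limited). The gripper opens to 93 mm and grips with 3 to 60 N. Pads are 15 mm wide; open, the fingers measure 128 mm over their backs; the gripper's body (75 mm by 188 mm) begins 65 mm behind the grasp point.
Start: joints at [-1.38, 0.351, 1.652, -0, 1.139, -0.085], TCP at [0.15, -0.529, 0.405] pointing down, gripper open.
Joint ranges: [-2.75, 2.75], [-0.79, 2.1], [0.01, 2.65], [-1.57, 4.71], [0.07, 3.14], [-2.87, 2.87]. Speed limits (rad/s): [2.22, 2.22, 2.79, 3.14, 3.14, 3.14].

## Interface

Orientations are given as a 3x3 rotation matrix whose columns are the frame's x, y, z axes.
In Python, from bench import arm, eyes gives the robot as it stands. The module is installed in compiled form; this text tells all that it offers.
- The arm moves only by the shell command python3 -m inch 'ROWS' [FORCE]. ROWS is JSON, a list of rows, each a list of 7 numbers: the shift along the tool's x, y, z in mm, then the turn, a rotation vector about the tool's x, y, z in rad, then the opening in per cent of the stroke, from 0 (shut) to 100 (fully open). In form: [[x, y, z, ax, ay, az, fingers], ...]. A call has 1 to 20 rows; each row shifts and turns the commanded pose from where the row before left it, along the tool's axes as they then stand; what a row does not reach is not made up. A row lasts 1/10 s, in which the tool goes at most 50 mm and 8.59 degrees, less where a joint would pass 70% of its speed; a pose out of reach is approached as far as the arm can. A call is refused whole if a number of a shift passes 50 or a number of a turn 0.15, either way. A call with a gripper value outside its range is refused whole. The fingers move at their own pace and stop on an object; FORCE is the grip in N (left out, the last holds). Time passes only in rows, so rows that do not move let the fingers close. It gives the time, the measured TCP pose, the force, the opening and the grip force at its end, in the units of the state.
- arm.get_state(): the state, without advancing time (a new reading comes with each control period).
- eyes.capture(name): name is "scene" or "top" or "wrist"; returns the picture (384x512x3 uint8, blue, green, red); there is no depth.
- eyes.camera_params(name): a dict with "intrinsics" (3x3 intrinsics, pixels), "camera_from_world" (4x4, takes a point from world to camera coordinates). Camera axes: x right, y up, looking along -z (the intrinsics and any distortion apply to the point x, -y, -z); pixel columns grow to the right and rows downward; lengths in m; the calibration is good to about 2 mm. A picture is of the moment at which its call begins: read the wrist's pose just before it. camera_params takes no time and is no camera call; for the wrist camera it gives the pose at the moment of the call.
- arm.hand_in(): hands the job in; it is judged then, once.
The state is a dict: "time": time; "joint_pos": joint angles; "joint_vel": joint speeds; "joint_efforts": joint torques, N m; "position": TCP position; "ee_rot": TCP orientation; "force": force on the tool from outside, world axes, zero at the start; "moment": the same for the moment, N m; "width": finger opening in m; "grasp_force": force on a finger pad.
Only numpy, scipy, OpenCV 4.12 (cv2) and the standard library are available. Lean on these libraries where they do the work, as an engineer would, in place of code of your own. Each camera call takes 0.05 s, during which the arm holds its last target. There are 200 camera calls.

## Working session

There is one attempt and no reset: what is moved stays moved. The work goes in short steps, Python scripts to look and compute and a shell command to move; the robot and the scene stay as the last step left them, time stands still between calls to the robot, and variables do not carry over. Pictures are saved under pics/ and viewed, at most 10 in all, crops included, and the job is handed in when it is done.

```bash
mkdir -p pics
python3 - <<'E'
from bench import arm, eyes
import cv2
s=arm.get_state();print(s['time'],s['position'],s['ee_rot'],s['width'],arm.tip_reach)
for n in("scene","top"):
    cv2.imwrite(f"pics/{n}0.png",eyes.capture(n));p=eyes.camera_params(n);print(p)
E
```

```text
0.0 [ 0.14977377 -0.52908133  0.40419403] [[ 9.62193259e-01  2.72367538e-01 -2.37029283e-04]
 [ 2.72367627e-01 -9.62192562e-01  1.16120703e-03]
 [ 8.82072868e-05 -1.18186468e-03 -9.99999298e-01]] 0.09294741754136668 0.1861
{'intrinsics': array([[369.38726711,   0.        , 257.78250558],
       [  0.        , 369.38726711, 190.90084642],
       [  0.        ,   0.        ,   1.        ]]), 'camera_from_world': array([[-0.41260886,  0.9106685 ,  0.02089993,  0.20049939],
       [-0.44410681, -0.22114397,  0.8682537 ,  0.17237324],
       [ 0.79531319,  0.34896737,  0.49568004, -1.31846008],
       [ 0.        ,  0.        ,  0.        ,  1.        ]])}
{'intrinsics': array([[435.5735699 ,   0.        , 262.15690038],
       [  0.        , 435.5735699 , 198.23137771],
       [  0.        ,   0.        ,   1.        ]]), 'camera_from_world': array([[-1.20105244e-02, -9.99927669e-01, -6.34961773e-04,
         5.47025066e-02],
       [ 9.87133331e-01, -1.19580995e-02,  1.59451533e-01,
        -5.72689348e-01],
       [-1.59447593e-01,  1.28830459e-03,  9.87205554e-01,
        -1.08868197e+00],
       [ 0.00000000e+00,  0.00000000e+00,  0.00000000e+00,
         1.00000000e+00]])}
```

View pics/top0.png

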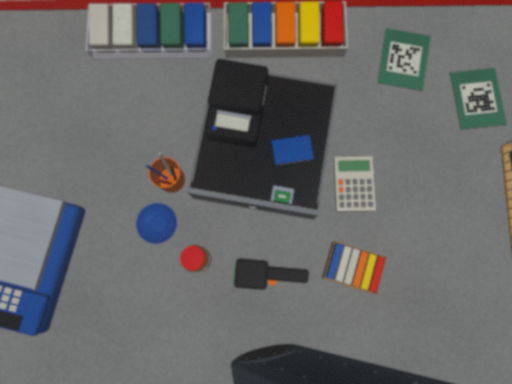

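View pics/scene0.png

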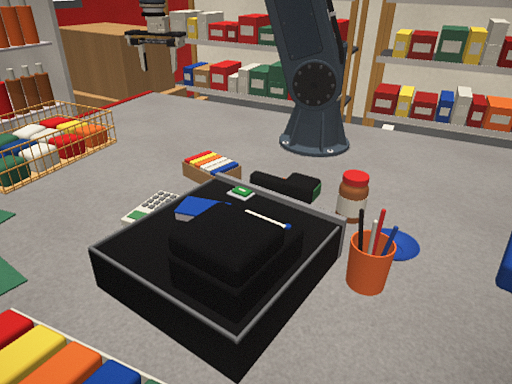

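The top view shows the drawer's front edge from about (191,192) to (316,213), the key near (283,195), the scanner near (270,273) and the jar lid near (194,258). Next I'll measure these on an enlarged crop.

```bash
cat > h.py <<'E'
from bench import arm, eyes
import numpy as np
def ray(n,u,v,z,P=None):
    p=P or eyes.camera_params(n);K=p['intrinsics'];T=p['camera_from_world'];R=T[:3,:3];c=-R.T@T[:3,3]
    d=np.linalg.inv(K)@[u,v,1];d=R.T@(d*[1,-1,-1]);return c+d*(z-c[2])/d[2]
def proj(n,X,P=None):
    p=P or eyes.camera_params(n);q=p['camera_from_world'][:3]@np.append(X,1);q=p['intrinsics']@(q*[1,-1,-1]);return q[:2]/q[2]
E
python3 - <<'E'
import cv2,numpy as np
from h import *
for n in("top","scene"):
    im=cv2.imread(f"pics/{n}0.png");h=cv2.cvtColor(im,cv2.COLOR_BGR2HSV)
    m=cv2.inRange(h,(45,120,80),(85,255,255))
    N,l,st,c=cv2.connectedComponentsWithStats(m)
    for i in range(1,N):
        if st[i,4]>15 and (160<c[i][1]<220): print(n,c[i],st[i],ray(n,*c[i],.096))
im=cv2.imread("pics/top0.png")[175:300,170:330]
cv2.imwrite("pics/c1.png",cv2.resize(im,None,fx=4.8,fy=4.8,interpolation=cv2.INTER_CUBIC))
for p in[(191,192),(316,213)]:print(ray("top",*p,.1))
E
```

```text
top [281.53488372 197.01162791] [275 191  14  12  86] [ 5.67718370e-01 -4.21755328e-04  9.60000000e-02]
scene [241.73958333 190.84375   ] [232 186  20  10  96] [ 5.75692810e-01 -3.12879267e-04  9.60000000e-02]
[0.58240946 0.22450726 0.1       ]
[ 0.52608981 -0.08444172  0.1       ]
```

View pics/c1.png

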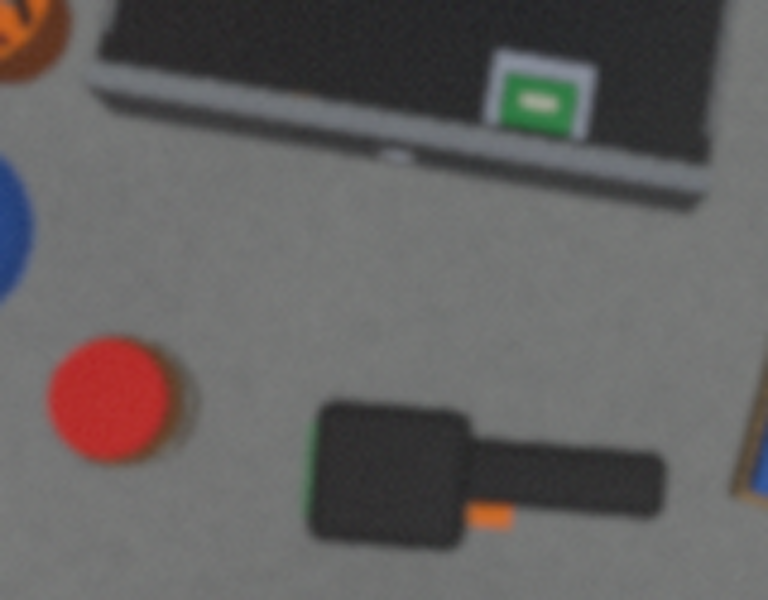

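The crop shows the front's robot-side upper edge from crop (88,86) to (702,192), which is image (188.3,192.9) to (316.2,215). The key centre is at crop (540,103), image (282.5,196.5). The scanner's near top edge is at crop row ~403.

Run:
```python
from h import *
f=lambda u,v,z:ray("top",170+u/4.8,175+v/4.8,z)
L=f(88,86,.1);R=f(702,192,.1);k=f(540,103,.096)
print(L,R,np.linalg.norm(L-R));y=(L-R)[:2]/np.linalg.norm((L-R)[:2]);x=np.array([y[1],-y[0]]);o=(L+R)[:2]/2
print('x',x,'yaw',np.arctan2(x[1],x[0]),'o',o,'k',k,'key in till',(k[:2]-o)@x,(k[:2]-o)@y,'pred key',o+.032*x-.07*y)
for n,q in dict(jar=f(112,400,.115),s1=f(325,403,.051),s2=f(465,410,.051),s3=f(660,455,.03)).items():print(n,q,(q[:2]-o)@x,(q[:2]-o)@y)
for n in("top","scene"):print(n,[proj(n,np.append(o+a*x+b*y,z)) for a,b,z in((.032,-.07,.096),(0,.165,.1),(0,-.165,.1))])
```

```text
[0.58017692 0.23110028 0.1       ] [ 0.52111965 -0.08490012  0.1       ] 0.32147163967165926
x [ 0.98298065 -0.18370913] yaw -0.18475847571736306 o [0.55064829 0.07310008] k [ 0.56908532 -0.00285149  0.096     ] key in till 0.03207624335615857 -0.07127187201447263 pred key [ 0.56924403 -0.00158726]
jar [0.41857344 0.21420036 0.115     ] -0.15574843194531995 0.11443549003093687
s1 [0.41724314 0.11167432 0.051     ] -0.1382211201397059 0.013409990482024904
s2 [0.41269199 0.0377568  0.051     ] -0.12911548844058512 -0.06008558628095715
s3 [ 0.38792997 -0.06667707  0.03      ] -0.13427062233219844 -0.16729107620318487
top [array([281.99114962, 196.40153027]), array([186.65088678, 192.62621172]), array([317.96119365, 215.2954178 ])]
scene [array([242.5257094 , 189.42480942]), array([348.0745581 , 216.81482161]), array([218.9163673 , 170.96909997])]
```

The fit agrees with the scene description: the key measures (32,-71) in the till frame, the panel is 321 mm wide against 330, and both cameras agree within a few mm. I'll set the tool's y along the till's x with the fingers at 85 %, so the drawer should stop about 56 mm out.

```bash
python3 -m inch '[[0,0,0,0,0,-0.139,85],[0,0,0,0,0,-0.139,85],[0,0,0,0,0,-0.139,85],[0,0,0,0,0,-0.139,85],[0,0,0,0,0,-0.139,85],[0,0,0,0,0,-0.139,85],[0,0,0,0,0,-0.139,85],[0,0,0,0,0,-0.139,85],[0,0,0,0,0,0,85]]' 60
python3 -m inch '[[30,13,0,0,0,0,85],[30,13,0,0,0,0,85],[30,13,0,0,0,0,85],[30,13,0,0,0,0,85],[30,13,0,0,0,0,85],[30,13,0,0,0,0,85],[30,13,0,0,0,0,85],[30,13,0,0,0,0,85],[30,13,0,0,0,0,85],[30,13,0,0,0,0,85],[30,13,0,0,0,0,85],[30,13,0,0,0,0,85],[30,13,0,0,0,0,85],[30,13,0,0,0,0,85],[30,13,0,0,0,0,85],[30,13,0,0,0,0,85],[30,13,0,0,0,0,85],[30,13,0,0,0,0,85],[30,13,0,0,0,0,85],[0,0,0,0,0,0,85]]'
cat > st.py <<'E'
from h import *
s=arm.get_state();R=s['ee_rot'];p=s['position']
print('t',round(s['time'],2),p.round(4) if hasattr(p,'round') else p,'w',s['width'],'F',np.round(s['force'],1));R=np.array(R)
print('yaw x',np.arctan2(R[1,0],R[0,0]),'z',R[:,2].round(4))
print('to go mm (to tip z .115)',(R.T@(np.array([.5218,.0069,.301])-p)*1000).round(1))
E
python3 st.py
```

```text
time: 1.0
position: [0.1498, -0.5291, 0.4044]
ee_rot: [[0.18, 0.984, -0.0], [0.984, -0.18, 0.001], [0.001, -0.0, -1.0]]
force: [0.2, -0.1, 0.9]
width: 0.0792
grasp_force: 0.0
time: 3.0
position: [0.4976, -0.0114, 0.4045]
ee_rot: [[0.184, 0.983, 0.0], [0.983, -0.184, 0.001], [0.001, 0.0, -1.0]]
force: [-0.3, 0.0, -0.6]
width: 0.0794
grasp_force: 0.0
t 3.0 [ 0.4976 -0.0114  0.4045] w 0.07935469914364894 F [-0.3  0.  -0.6]
yaw x 1.3860090308751831 z [ 2.e-04  5.e-04 -1.e+00]
to go mm (to tip z .115) [ 22.3  20.4 103.5]
```

```bash
python3 -m inch '[[11,10,10,0,0,0,85],[11,10,25,0,0,0,85],[0,0,30,0,0,0,85],[0,0,25,0,0,0,85],[0,0,10,0,0,0,85],[0,0,0,0,0,0,85],[0,0,0,0,0,0,85]]' >/dev/null
python3 st.py
python3 - <<'E'
from h import *
import cv2
P=eyes.camera_params("wrist");w=eyes.capture("wrist");s=eyes.capture("scene")
cv2.imwrite("pics/w1.png",w);cv2.imwrite("pics/s1.png",cv2.resize(s[120:270,160:380],None,fx=3.6,fy=3.6,interpolation=cv2.INTER_CUBIC))
m=cv2.inRange(cv2.cvtColor(w,cv2.COLOR_BGR2HSV),(45,120,60),(85,255,255))
N,l,st,c=cv2.connectedComponentsWithStats(m)
for i in range(1,N):
    if st[i,4]>80: print(c[i],st[i],ray("wrist",*c[i],.096,P))
print(proj("wrist",[.5695,-.002,.096],P))
E
```

```text
t 3.7 [0.5203 0.0041 0.3057] w 0.07902032520266947 F [ 0.   0.2 -0. ]
yaw x 1.3864296383249781 z [ 1.1e-03 -1.0e-04 -1.0e+00]
to go mm (to tip z .115) [3.1 0.9 4.7]
[324.73658134 204.46820809] [ 308  185   38   50 1211] [0.57039431 0.00505042 0.096     ]
[324.71561108 213.58245079]
```

View pics/w1.png

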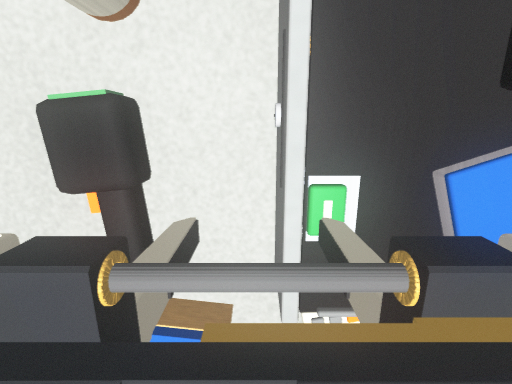

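View pics/s1.png

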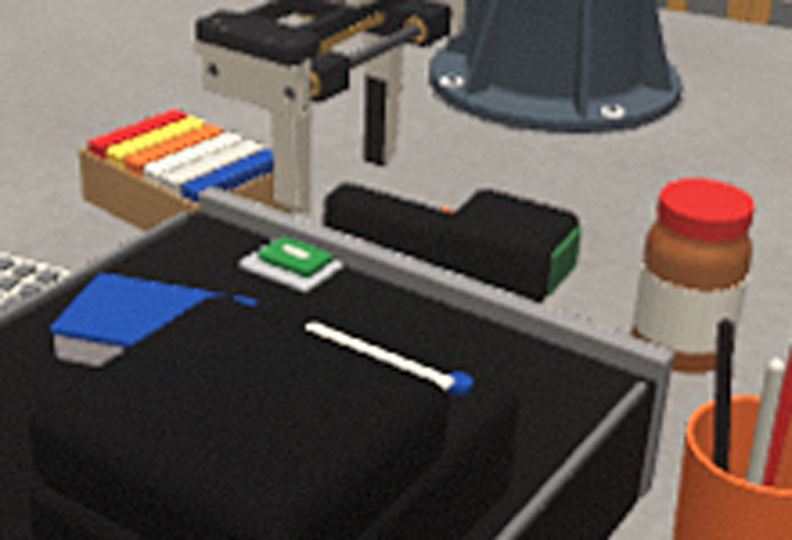

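Wrist view: the green key spans about (307–346, 184–236), which puts it at (0.571, 0.000). The tin lies clear to its right and the fingers straddle the panel edge (x≈285–308). Scene view: the fingertip hovers just above the key, and the other finger is in front of the panel. A small shift of (5,2) mm centres it before the descent.

```bash
sed -i 's/\[.5218,.0069,.301\]/[.5233,.0089,.283]/;s/.115)/.097)/' st.py; python3 -m inch '[[5,2,5,0,0,0,85],[0,0,8,0,0,0,85],[0,0,6,0,0,0,85],[0,0,0,0,0,0,85],[0,0,0,0,0,0,85],[0,0,0,0,0,0,85]]' >/dev/null
python3 st.py
python3 - <<'E'
from h import *
import cv2
P=eyes.camera_params("wrist");w=eyes.capture("wrist");s=eyes.capture("scene")
a=cv2.resize(w[160:310,130:380],(500,300));b=cv2.resize(s[150:240,200:350],(500,300),interpolation=cv2.INTER_CUBIC)
cv2.imwrite("pics/ws2.png",np.vstack([a,b]))
S=arm.get_state();R=np.array(S['ee_rot']);t=S['position']+R@[0,.0485,.186];print(t,proj("wrist",t,P),proj("scene",t),proj("wrist",[.571,0,.096],P))
E
```

```text
t 4.4 [0.523  0.0088 0.2859] w 0.07881698159963428 F [-0.3 -0.4  0.4]
yaw x 1.387674675437537 z [ 2.e-04 -0.e+00 -1.e+00]
to go mm (to tip z .097) [0.1 0.3 2.9]
[5.70748060e-01 7.71417557e-06 9.99606032e-02] [331.92857233 229.93941991] [242.87072363 188.32207212] [330.7537098  227.59782598]
```

View pics/ws2.png

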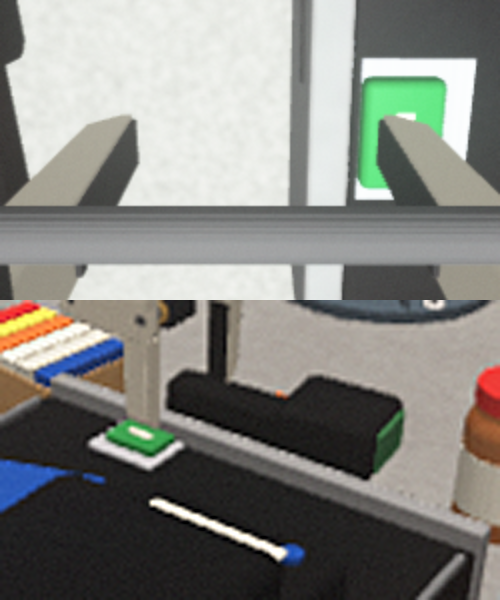

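The fingertip (crop x 380–435, near edge at row 115) sits centred on the key (crop 362–445, 77–190), and about 10 mm of gap is left to the panel. Now I'll press.

```bash
python3 -m inch '[[0,0,3,0,0,0,85],[0,0,4,0,0,0,85],[0,0,4,0,0,0,85],[0,0,2,0,0,0,85],[0,0,0,0,0,0,85],[0,0,0,0,0,0,85],[0,0,0,0,0,0,85],[0,0,0,0,0,0,85],[0,0,0,0,0,0,85],[0,0,0,0,0,0,85]]' 60 >/dev/null
python3 st.py
python3 - <<'E'
from h import *
import cv2
w=eyes.capture("wrist");s=eyes.capture("scene")
a=cv2.resize(w[160:310,130:380],(500,300));b=cv2.resize(s[150:240,200:350],(500,300),interpolation=cv2.INTER_CUBIC)
cv2.imwrite("pics/ws3.png",np.vstack([a,b]))
E
```

```text
t 5.5 [0.5231 0.0089 0.2742] w 0.07905138335795311 F [-9.2 -0.1 24.3]
yaw x 1.3877842621681726 z [ 1.2e-03 -1.0e-04 -1.0e+00]
to go mm (to tip z .097) [ 0.1  0.2 -8.8]
```

View pics/ws3.png

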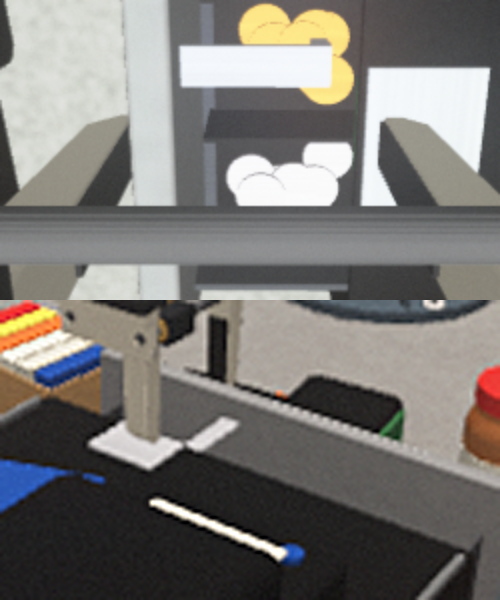

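The drawer sprang out and rests against the waiting finger about 55 mm open (panel edge at crop x≈130, finger pad at 128). The key is flush under the other fingertip. The push of 24 N is more than needed, so I'll ease it by half a millimetre and check that everything is still.

```bash
python3 -m inch '[[0,0,-0.5,0,0,0,85],[0,0,0,0,0,0,85],[0,0,0,0,0,0,85],[0,0,0,0,0,0,85],[0,0,0,0,0,0,85],[0,0,0,0,0,0,85]]' >/dev/null
python3 st.py;python3 -m inch '[[0,0,0,0,0,0,85],[0,0,0,0,0,0,85],[0,0,0,0,0,0,85],[0,0,0,0,0,0,85],[0,0,0,0,0,0,85]]' >/dev/null; python3 st.py
python3 - <<'E'
from h import *
import cv2
w=eyes.capture("wrist");t=eyes.capture("top")
cv2.imwrite("pics/f.png",np.hstack([cv2.resize(w[160:310,130:380],(400,300)),cv2.resize(t[150:300,150:350],(400,300))]))
E
```

```text
t 6.2 [0.5231 0.0089 0.2743] w 0.07910514061243305 F [-6.7  0.3 18.3]
yaw x 1.38783372954958 z [ 1.1e-03 -1.0e-04 -1.0e+00]
to go mm (to tip z .097) [ 0.1  0.3 -8.7]
t 6.7 [0.523  0.0089 0.2742] w 0.07915442669563831 F [-6.3  0.6 17.9]
yaw x 1.3878060340504152 z [ 1.e-03 -1.e-04 -1.e+00]
to go mm (to tip z .097) [ 0.   0.3 -8.8]
```

View pics/f.png

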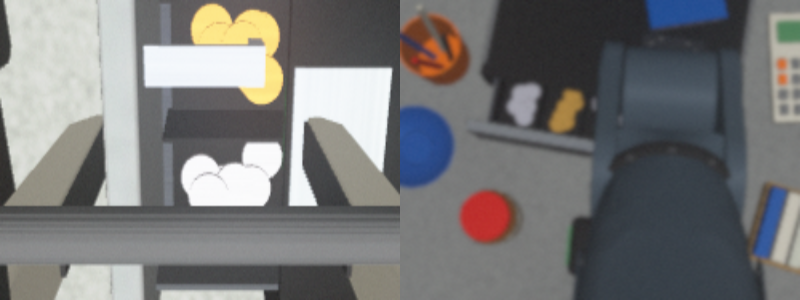

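The picture shows the drawer held still against the left finger, with the jar, dish and scanner clear of it. I'm handing in.

```bash
python3 -c "
from bench import arm
print(arm.hand_in())"
```

```text
the job is handed in; nothing more can be done
None
```

The job is handed in: one fingertip holds the green key fully down and the other finger holds the sprung drawer still, about 55 mm open, with nothing else seen to have moved.

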